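# Put used sample vials in the discard jar and close it

## Task

Put both tall, slim sample vials into the white wide-mouthed discard jar, one beside the other, lowering each foot-first into the mouth before you let it drop. Then set the grey stopper fully home in the jar's neck, lowering it in gently rather than dropping it. Leave the jar standing upright where it is and do not disturb the other glassware and containers on the bench.

Things in the scene. Friction and masses are not known exactly. Their poses are not given: they have to be found in the camera images.
- jar: Discard jar: round, white plastic, open top, loose on the bench, 0.8 kg. 150 mm tall; body 128 mm outer diameter up to 100 mm height, sloping shoulder up to 126 mm, then a straight neck 78 mm outer, 70 mm inner diameter to the rim. Wall 4 mm, floor 5 mm. Origin at the centre of its underside, z up its axis. Jar and stopper may stand on either side of the bench.
- jar_mouth (a point): Centre of the jar's mouth, in the plane of the rim, 150 mm above the jar's underside.
- stopper: Grey plastic stopper, 76 mm tall, 0.16 kg, standing on its plug. From below: tapered plug 28 mm high, diameter 58 mm (bottom) to 66 mm (top); flange 86 mm diameter, 28 to 36 mm height, which rests on the jar's rim when fully home; round knob 30 mm diameter, 36 to 76 mm height. Origin at the centre of the plug's underside, z up its axis.
- vial_a: Sample vial: upright clear cylinder with a paper band and a white screw cap, 82 mm tall overall; body 26 mm diameter, cap 28 mm diameter (top 20 mm). 40 g. Stands upright on the bench. Origin at the centre of its underside, z along its axis towards the cap. The two vials are alike.
- vial_b: Sample vial: upright clear cylinder with a paper band and a white screw cap, 82 mm tall overall; body 26 mm diameter, cap 28 mm diameter (top 20 mm). 40 g. Stands upright on the bench. Origin at the centre of its underside, z along its axis towards the cap. The two vials are alike.
- vial_a_mid (a point): Middle of vial_a: on its axis, 41 mm above its underside.
- vial_b_mid (a point): Middle of vial_b: on its axis, 41 mm above its underside.
- pot: Bystander: squat screw-cap pot, 58 mm diameter, 44 mm tall, clear with a white cap. Stands among the vials; leave it alone. Origin at the centre of its underside.
- reagent: Bystander: amber glass reagent bottle with a narrower neck and white cap, 46 mm diameter, 95 mm tall. Stands among the vials; leave it alone. Origin at the centre of its underside.
- dishes: Bystander: two stacked closed culture dishes, 92 mm diameter, 31 mm tall. Origin at the centre of the underside.
- beaker: Bystander: empty glass beaker, 70 mm diameter, 90 mm tall. Origin at the centre of its underside.
Not all that is in view belongs to the job. What is shaped like the stopper but green or purple is not meant.

How it is judged:
By the outcome, as a careful person would: the job done as asked, in the order asked, and still so for the second after the job is handed in, with the robot touching nothing.
It also fails if it takes over 69 s, if anything falls off the work surface, if the arm or the gripper's body presses on something with over 40 N, if the wrist force passes 120 N, or if a joint passes its speed limit or range.

## Robot

A 7-joint arm with a two-finger parallel gripper is mounted at the origin on the work surface. World frame = base frame: x ahead of the robot, y to its left, z up, the work surface at z = 0. Lengths are in m, angles in rad, forces in N, time in s.
With the tool pointing down it reaches from about 0.4 to 0.85 m from the base axis. Payload 10.4 kg.
Tool frame: the origin (TCP) lies between the finger pads; the fingertips stand 19 mm ahead of it and the grasp point (between the pads) is the TCP (manip.tips_ahead is the distance from the TCP to the fingertips, in m); z points along the fingers, y is the line along which they close (so a half turn about z gives the same grasp; the last joint's range is limited). The gripper opens to 85 mm and grips with 20 to 120 N. Pads are 22 mm wide; open, the fingers measure 114 mm over their backs; the gripper's body (76 mm by 85 mm) begins 54 mm behind the grasp point. The pads swing forward as they close: fully open they stand 13 mm farther back than shut.
Start: joints at [-1.333, 0.332, -0.065, 1.46, 0.022, 1.35, -0.088], TCP at [0.161, 0.604, 0.25] pointing down, gripper open.
Joint ranges: [-2.6, 2.6], [-0.5, 2.12], [-1.47, 1.34], [0.16, 2.42], [-1.27, 4.41], [0.06, 2.06], [-2.6, 2.6]. Speed limits (rad/s): [2.22, 2.22, 2.79, 2.79, 3.14, 3.14, 3.14].

## Interface

Orientations are given as a unit quaternion [x, y, z, w].
In Python, from workcell import manip, viewer gives the robot as it stands.
- The arm moves only by the tool arm_command, never from a script. Its argument "series" is text: rows parted by semicolons, each of 5 numbers parted by spaces: the closure, from 0 (fully open) to 1 (shut), then the shift along the tool's x, y, z normalised to -1 to 1, where 1 is 0.4 m, then the turn about the tool's z normalised to -1 to 1, where 1 is 180 degrees. In form: jaw tx ty tz spin; .... A call has exactly 10 rows; each row shifts and turns the commanded pose from where the row before left it, along the tool's axes as they then stand; what a row does not reach is not made up. A row lasts 1/8 s, in which the tool goes at most 62.5 mm and 10.7 degrees, less where a joint would pass 70% of its speed; a pose out of reach is approached as far as the arm can. A call with a number of a shift or a turn outside -1 to 1 is refused whole. A call with a gripper value outside its range is refused whole. The fingers move at their own pace and stop on an object; "newtons" is the grip in N (left out, the last holds). Time passes only in rows, so rows that do not move let the fingers close, or fill a call up. It gives the time, the measured TCP pose, the force, the opening and the grip force at its end, in the units of the state.
- manip.get_obs(): the state, without advancing time (a new reading comes with each control period).
- viewer.camera(name): name is "side" or "top"; returns a dict with "pixels" (420x560x3 uint8, red, green, blue), "intrinsics" (3x3 intrinsics, pixels), "D" ([k1, k2, p1, p2, k3] as OpenCV has them; the pictures are not rectified), "extrinsics" (4x4, takes a point from world to camera coordinates). Camera axes: x right, y up, looking along -z (the intrinsics and any distortion apply to the point x, -y, -z); pixel columns grow to the right and rows downward; lengths in m; the calibration is good to about 2 mm. A picture is of the moment at which its call begins. There is no depth.
- manip.hand_in(): hands the job in; it is judged then, once.
The state is a dict: "clock": time; "joint_pos": joint angles; "joint_velocities": joint speeds; "tau": joint torques, N m; "position": TCP position; "ee_rot": TCP orientation; "ft_force": force on the tool from outside, world axes, zero at the start; "torque": the same for the moment, N m; "grip_width": opening from 0.0 (shut) to 1.0 (fully open); "grasp_force": force on a finger pad.
Only numpy, scipy, OpenCV 4.12 (cv2) and the standard library are available. Lean on these libraries where they do the work, as an engineer would, in place of code of your own. Each camera call takes 0.05 s, during which the arm holds its last target. There are 200 camera calls.

## Working session

There is one attempt and no reset: what is moved stays moved. The work goes in short steps, Python scripts to look and compute and a tool call to move; the robot and the scene stay as the last step left them, time stands still between calls to the robot, and variables do not carry over. Pictures are saved under pics/ and viewed, at most 10 in all, crops included, and the job is handed in when it is done.

Besides the shell and the picture viewer there is one more tool, called after "Emit:" in YAML: its name, and indented under it one key for each argument. arm_command: Moves the arm, as the interface text tells. Scaled input: -1 to 1 covers 0.4 m each way for a shift and 180 degrees each way for a turn. Its arguments: {"type":"object","properties":{"series":{"type":"string"},"newtons":{"type":"number"}},"required":["series"]}

```bash
mkdir -p pics
python3 - <<'E'
from workcell import manip, viewer
import cv2
for n in("top","side"):
    c=viewer.camera(n); cv2.imwrite(f"pics/{n}0.png",c["pixels"][:,:,::-1]); print(c["intrinsics"],c["D"],c["extrinsics"])
o=manip.get_obs(); print({k:o[k] for k in("clock","position","ee_rot","grip_width")})
E
```

```text
[[441.69721291   0.         279.57043466]
 [  0.         441.69721291 210.21814449]
 [  0.           0.           1.        ]] [-0.09755024  0.          0.          0.          0.        ] [[-0.02939116 -0.99894879 -0.03517775 -0.0085759 ]
 [ 0.9833384  -0.03521213  0.17834154 -0.55677403]
 [-0.17939275 -0.02934996  0.98333963 -0.9588081 ]
 [ 0.          0.          0.          1.        ]]
[[389.68271106   0.         282.30753406]
 [  0.         389.68271106 210.74672718]
 [  0.           0.           1.        ]] [-0.00415977  0.          0.          0.          0.        ] [[ 0.72530744 -0.68838261 -0.00764835 -0.41439967]
 [ 0.41545402  0.42882617  0.8021883  -0.31574244]
 [-0.54893266 -0.58501068  0.59702214 -0.65683018]
 [ 0.          0.          0.          1.        ]]
{'clock': 0.1, 'position': array([0.16106593, 0.60355903, 0.24958438]), 'ee_rot': array([ 1.30007708e-01,  9.91512769e-01, -6.48631524e-04, -6.53305072e-05]), 'grip_width': 1.00198730585054}
```

View pics/top0.png

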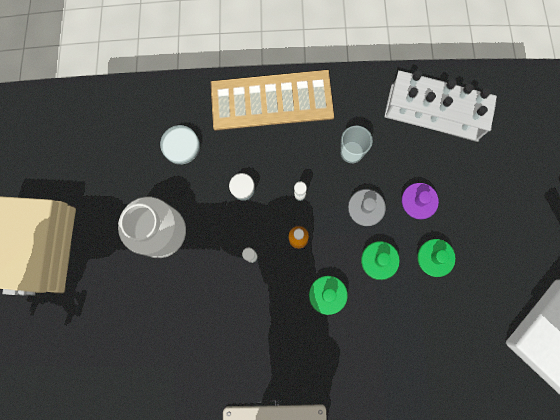

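View pics/side0.png

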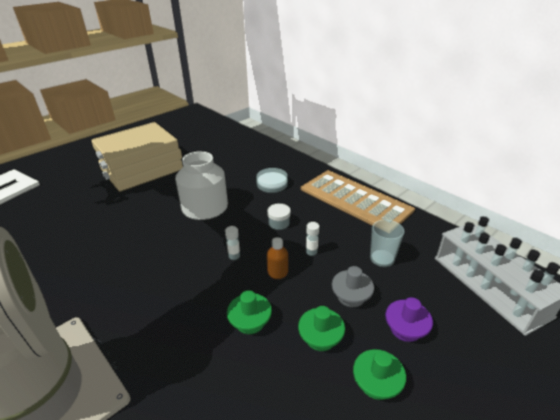

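The top view shows the jar mouth at (138,221), vials at (300,188) and (250,255), the pot at (242,186), the reagent bottle at (298,237) and the grey stopper at (367,207). The dishes are at (180,145) and the beaker at (356,143). The side view has the vials at (313,238) and (233,243), and the jar at (202,185).

```bash
cat > h.py <<'E'
import numpy as np, cv2
from workcell import manip, viewer
def ray(c,uv):
    p=cv2.undistortPoints(np.array([[uv]],float),c["intrinsics"],c["D"])[0,0]
    E=c["extrinsics"];R=E[:3,:3];o=-R.T@E[:3,3];d=R.T@np.array([p[0],-p[1],-1]);return o,d
def onz(c,uv,z):
    o,d=ray(c,uv);return o+d*(z-o[2])/d[2]
def proj(c,P):
    E=c["extrinsics"];q=E[:3,:3]@np.array(P)+E[:3,3]
    return cv2.projectPoints(np.array([[q[0],-q[1],-q[2]]]),np.zeros(3),np.zeros(3),c["intrinsics"],c["D"])[0][0,0]
E
python3 - <<'E'
from h import *
T=viewer.camera("top");S=viewer.camera("side")
o,_=ray(T,(0,0));o2,_=ray(S,(0,0));print("cams",o,o2)
seeds=dict(mouth=(138,221,.15),vial1=(300,186,.082),vial2=(250,255,.082),pot=(242,185,.044),reag=(299,234,.095),stop=(367,209,.036),knob=(370,205,.076),dish=(180,144,.031),beak=(357,138,.09))
for k,(u,v,z) in seeds.items(): 
    P=onz(T,(u,v),z); print(k,P.round(4),"side",proj(S,P).round(1))
t=T["pixels"][:,:,::-1];s=S["pixels"][:,:,::-1]
def cr(im,u,v,r=25): return cv2.resize(im[v-r:v+r,u-r:u+r],(260,260),interpolation=cv2.INTER_CUBIC)
a=np.hstack([cr(t,300,188),cr(t,250,255),cr(t,367,207)]);b=np.hstack([cr(s,313,238),cr(s,233,243),cr(s,352,285)])
cv2.imwrite("pics/c1.png",np.vstack([a,b]))
c=np.hstack([cr(t,150,227,45),cr(s,202,185,45)]);cv2.imwrite("pics/c2.png",c)
E
```

```text
cams [ 0.375242   -0.05631306  1.04182825] [ 0.07118809 -0.53411957  0.64225758]
mouth [0.5256 0.2668 0.15  ] side [198.4 157.9]
vial1 [ 0.6036 -0.0748  0.082 ] side [314.6 224.4]
vial2 [0.4536 0.0397 0.082 ] side [232.1 230.5]
pot [0.6201 0.0593 0.044 ] side [280.1 209.7]
reag [ 0.4944 -0.0684  0.095 ] side [277.9 240.5]
stop [ 0.5544 -0.2283  0.036 ] side [352.2 285.4]
knob [ 0.556  -0.2287  0.076 ] side [354.8 271.4]
dish [0.7318 0.2111 0.031 ] side [272.6 176. ]
beak [ 0.7082 -0.2075  0.09  ] side [390.4 227.9]
```

View pics/c1.png

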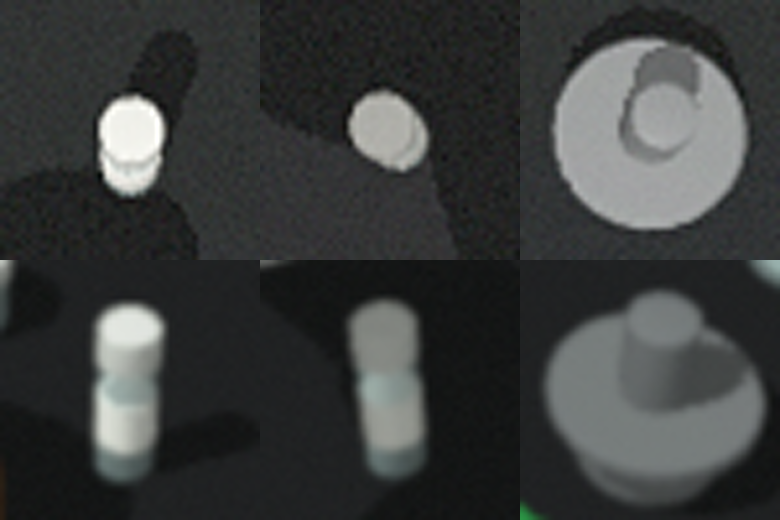

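View pics/c2.png

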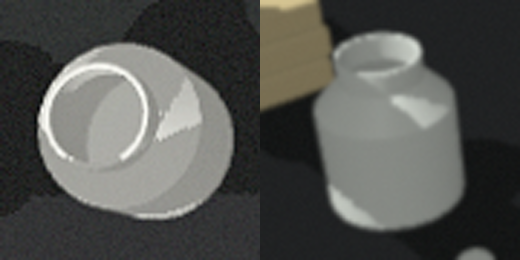

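The crops show both vials standing upright with clear cap discs. The grey stopper's knob top is at top (369,204) and side (354,271). The jar rim centre is at about top (138,221.5) and side (197.5,160).

Run:
```python
from h import *
T=viewer.camera("top");S=viewer.camera("side")
for k,a,b,z in[("v1",(300,187),(312.8,225.3),.082),("v2",(247.9,253.3),(231.25,229.1),.082),("knob",(369.3,204.1),(354.5,271.1),.076),("mouth",(138.2,221.5),(197.5,160.1),.15)]:
    o1,d1=ray(T,a);o2,d2=ray(S,b)
    t=np.linalg.lstsq(np.c_[d1,-d2],o2-o1,rcond=None)[0]
    p,q=o1+t[0]*d1,o2+t[1]*d2
    print(k,"top",onz(T,a,z)[:2].round(4),"side",onz(S,b,z)[:2].round(4),"tri",((p+q)/2).round(4))
# jar ring contour: bright neck rim in top
print("flange",onz(T,(366.6,207.2),.036))
im=T["pixels"].astype(int);g=im.max(2)
m=((g>200)&(np.add.outer((np.arange(420)-221)**2,(np.arange(560)-138)**2)<24**2)).astype(np.uint8)
pts=np.argwhere(m)[:,::-1].astype(np.float32);print(len(pts),cv2.fitEllipse(pts))
o=manip.get_obs();from scipy.spatial.transform import Rotation as R;print(R.from_quat(o["ee_rot"]).as_matrix().round(3))
```

```text
v1 top [ 0.6013 -0.0747] side [ 0.5981 -0.0743] tri [ 0.6005 -0.0739  0.0808]
v2 top [0.4574 0.0442] side [0.4551 0.0449] tri [0.4565 0.0449 0.0814]
knob top [ 0.5581 -0.2273] side [ 0.5562 -0.2277] tri [ 0.558  -0.2272  0.0744]
mouth top [0.5246 0.2663] side [0.5173 0.2584] tri [0.5249 0.2696 0.1427]
flange [ 0.558621   -0.22764069  0.036     ]
214 ((138.4447021484375, 221.48500061035156), (34.08341598510742, 37.56746292114258), 93.3168716430664)
[[-0.966  0.258 -0.   ]
 [ 0.258  0.966 -0.   ]
 [-0.    -0.    -1.   ]]
```

Emit:
arm_command:
  series: "0 0 0 0 -0.0415; 0 0 0 0 -0.0415; 0 -0.06 -0.114 0 0; 0 -0.06 -0.114 0 0; 0 -0.06 -0.114 0 0; 0 -0.06 -0.114 0 0; 0 -0.06 -0.114 0 0; 0 -0.06 -0.114 0 0; 0 -0.06 -0.114 0 0; 0 -0.06 -0.114 0 0"
  newtons: 30

```text
clock: 1.55
position: [0.3537, 0.2375, 0.2505]
ee_rot: [0.0, 1.0, 0.0, 0.0]
ft_force: [0.4, 0.4, 1.0]
grip_width: 1.004
grasp_force: 0.0
```

Emit:
arm_command:
  series: "0 -0.0645 -0.1215 0 0; 0 -0.0645 -0.1215 0 0; 0 -0.0645 -0.1215 0 0; 0 -0.0645 -0.1215 0 0; 0 0 0 0 0; 0 0 0 0.1 0; 0 0 0 0.1 0; 0 0 0 0.1 0; 0 0 0 0.06 0; 0 0 0 0 0"

```text
clock: 2.8
position: [0.455, 0.045, 0.1051]
ee_rot: [-0.0, 1.0, -0.001, -0.002]
ft_force: [0.2, -0.1, 0.5]
grip_width: 0.999
grasp_force: 0.0
```

Run:
```python
from h import *
t=viewer.camera("top")["pixels"][:,:,::-1];s=viewer.camera("side")["pixels"][:,:,::-1]
cv2.imwrite("pics/g1.png",cv2.resize(np.hstack([t[170:320,170:320],s[150:300,160:310]]),(800,400),interpolation=cv2.INTER_CUBIC))
```

```text
(no output)
```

View pics/g1.png

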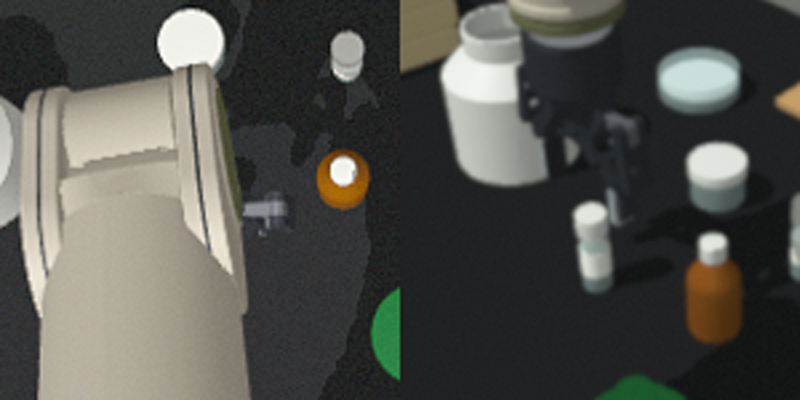

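The side half shows the vial cap at (592,215) still clear and standing, with one finger tip near (620,220). I'll check where the fingers should project.

Run:
```python
from h import *
S=viewer.camera("side");T=viewer.camera("top")
f=lambda c,p,o:((proj(c,p)-o[:2])*2.667+[o[2],0]).round()
for y in(0,.045,.09):
  for z in (.09,.105): print(y,z,f(S,[.455,y,z],(160,150,400)),f(T,[.455,y,z],(170,170,0)))
```

```text
0 0.09 [623. 228.] [261. 223.]
0 0.105 [621. 214.] [260. 221.]
0.045 0.09 [589. 204.] [206. 224.]
0.045 0.105 [587. 190.] [204. 223.]
0.09 0.09 [557. 180.] [151. 226.]
0.09 0.105 [556. 167.] [148. 225.]
```

Emit:
arm_command:
  series: "0 0 0 0.046 0; 0 0 0 0.046 0; 0 0 0 0 0; 1 0 0 0 0; 1 0 0 0 0; 1 0 0 0 0; 1 0 0 0 0; 1 0 0 0 0; 1 0 0 0 0; 1 0 0 0 0"

```text
clock: 4.25
position: [0.4568, 0.0448, 0.07]
ee_rot: [0.0, 1.0, 0.0, 0.0]
ft_force: [-0.3, -0.5, 6.2]
grip_width: 0.316
grasp_force: 29.3
```

Emit:
arm_command:
  series: "1 0 0 -0.075 0; 1 0 0 -0.1 0; 1 0 0 -0.1 0; 1 0 0 -0.1 0; 1 0 0 -0.1 0; 1 -0.042 0.11 0 0; 1 -0.042 0.11 0 0; 1 -0.042 0.11 0 0; 1 -0.042 0.11 0 0; 1 -0.042 0.11 0 0"

```text
clock: 5.5
position: [0.5406, 0.2661, 0.2591]
ee_rot: [0.0, 1.0, -0.0, -0.0]
ft_force: [0.2, -0.5, 0.7]
grip_width: 0.319
grasp_force: 29.7
```

Emit:
arm_command:
  series: "1 0 0 0 0; 1 0 0 0 0; 1 0 0 0 0; 1 0 0 0 0; 1 0 0 0 0; 1 0 0 0 0; 1 0 0 0 0; 1 0 0 0 0; 1 0 0 0 0; 1 0 0 0 0"

```text
clock: 6.75
position: [0.5403, 0.2647, 0.2595]
ee_rot: [0.0, 1.0, 0.0, 0.0]
ft_force: [-0.3, -0.1, -0.8]
grip_width: 0.313
grasp_force: 29.7
```

Run:
```python
from h import *
S=viewer.camera("side");s=S["pixels"][:,:,::-1];o=manip.get_obs();print(o["clock"],o["position"],o["grip_width"])
# expected foot / mouth px in crop
f=lambda p:((proj(S,p)-[140,80])*4).round()
p=o["position"];print("foot",f(p-[0,0,.07]),"mouth",f([.524,.266,.15]))
cv2.imwrite("pics/g2.png",cv2.resize(s[80:230,140:290],(600,600),interpolation=cv2.INTER_CUBIC))
```

```text
6.8 [0.54031802 0.2646963  0.25948769] 0.31462821560660914
foot [246. 250.] mouth [232. 313.]
```

View pics/g2.png

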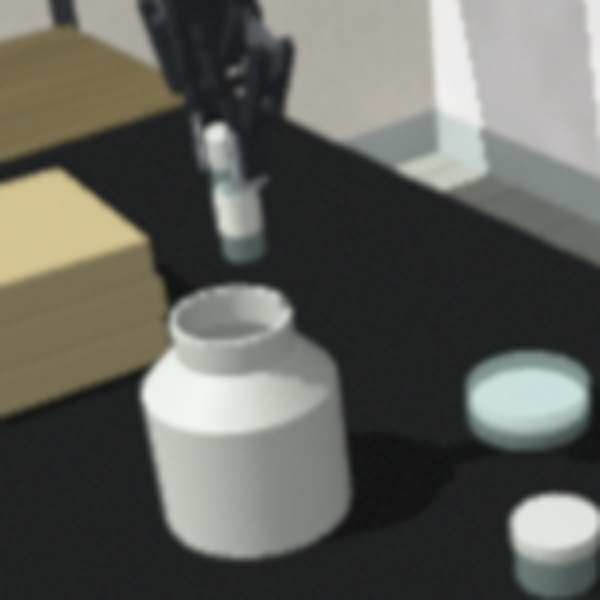

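The rim is centred at (231,314), as predicted, and the vial foot is at (243,248), hanging straight. I'll lower and release.

Emit:
arm_command:
  series: "1 0 0.003 0.08 0; 1 0 0 0.08 0; 1 0 0 0.051 0; 1 0 0 0 0; 1 0 0 0 0; 0.4 0 0 0 0; 0.4 0 0 0 0; 0.4 0 0 0 0; 0.4 0 0 0 0; 0.4 0 0 0 0"

```text
clock: 8.05
position: [0.5403, 0.2659, 0.1751]
ee_rot: [0.0, 1.0, 0.0, -0.0]
ft_force: [0.5, -0.5, 0.0]
grip_width: 0.597
grasp_force: 0.0
```

Emit:
arm_command:
  series: "0.4 0 0 -0.1 0; 0.4 0 0 -0.1 0; 0 0.0 -0.14 0 0; 0 0 -0.14 0 0; 0 0 -0.14 0 0; 0 0 -0.14 0 0; 0 0 -0.14 0 0; 0 0 -0.14 0 0; 0 0 0 0 0; 0 0 0 0 0"

```text
clock: 9.3
position: [0.5404, -0.0695, 0.255]
ee_rot: [-0.0, 1.0, 0.0, -0.0]
ft_force: [0.1, 1.7, 0.2]
grip_width: 1.002
grasp_force: 0.0
```

Run:
```python
from h import *
T=viewer.camera("top");t=T["pixels"][:,:,::-1];o=manip.get_obs();print(o["clock"],o["position"],o["grip_width"])
cv2.imwrite("pics/g3.png",cv2.resize(t[170:270,105:205],(600,600),interpolation=cv2.INTER_CUBIC))
```

```text
9.35 [ 0.54044126 -0.06872016  0.25495751] 1.0024904449824708
```

View pics/g3.png

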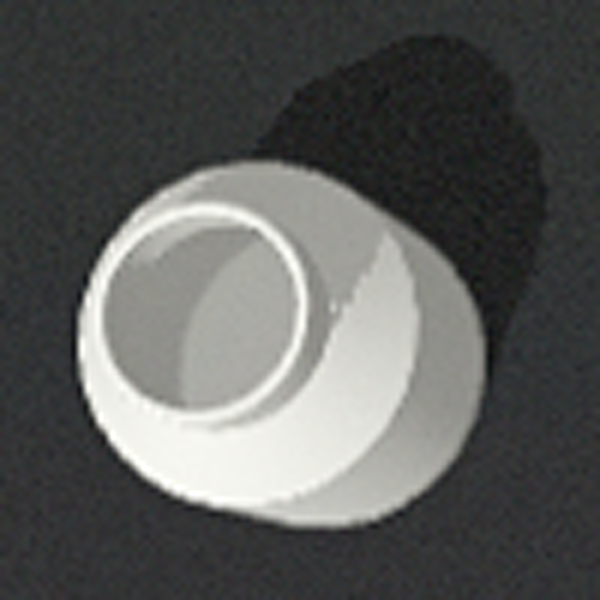

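The rim and the visible interior, crop (100–300, 210–415), show no vial, so it has probably toppled to the hidden near side. I'll check numerically that it isn't on the bench.

Run:
```python
from h import *
for n in("top","side"):
    a=cv2.imread(f"pics/{n}0.png").astype(int);c=viewer.camera(n);b=c["pixels"][:,:,::-1].astype(int)
    # newly bright/greyish pixels
    m=((b.min(2)-a.min(2)>40)).astype(np.uint8)
    k,_,st,ce=cv2.connectedComponentsWithStats(m)
    print(n,[(s.tolist(),x.round().tolist()) for s,x in zip(st[1:],ce[1:]) if s[4]>12])
    if n=="top":
        print("vial1 est", proj(c,[.54,.266,.087]));
        print(b[204:240:3,121:157:3].mean(2).astype(int))
```

```text
top [([217, 93, 135, 327, 30181], [289.0, 264.0]), ([17, 218, 32, 78, 1042], [35.0, 260.0]), ([118, 225, 56, 33, 905], [148.0, 242.0]), ([47, 288, 11, 5, 20], [54.0, 291.0])]
vial1 est [148.29714635 219.00259011]
[[ 51  48  58 195 201 220 238 224 179 153 151 156]
 [ 49  39 202 241 183 193 189 180 181 240 150 156]
 [ 47 210 214 173 170 145 145 146 144 166 240 138]
 [129 241 159 160 146 141 145 148 168 167 166 212]
 [226 137 141 143 145 143 146 169 170 169 170 240]
 [242 140 143 145 143 141 166 168 169 169 169 196]
 [242 140 142 142 141 149 166 168 166 168 169 205]
 [241 140 141 144 144 164 167 168 168 171 169 232]
 [237 140 142 142 141 169 169 168 170 167 167 226]
 [230 192 140 140 141 170 168 167 170 167 220 156]
 [235 240 168 141 141 167 170 168 167 215 179 161]
 [238 238 243 225 146 167 166 185 241 181 177 233]]
side [([104, 143, 59, 20, 292], [128.0, 151.0]), ([272, 146, 3, 17, 49], [273.0, 154.0]), ([175, 160, 37, 52, 859], [189.0, 184.0]), ([307, 164, 4, 17, 52], [308.0, 172.0]), ([103, 172, 6, 4, 17], [106.0, 174.0]), ([110, 173, 8, 12, 44], [114.0, 178.0]), ([0, 204, 10, 28, 171], [4.0, 217.0]), ([271, 237, 12, 11, 87], [276.0, 241.0]), ([5, 241, 22, 30, 294], [14.0, 258.0]), ([23, 254, 38, 72, 728], [44.0, 288.0]), ([92, 412, 10, 4, 17], [96.0, 414.0])]
```

No new object shows on the bench, so the first vial is in the jar, lying on the side hidden from the camera. On to the second vial, which I'll drop towards the +y side.

Emit:
arm_command:
  series: "0 -0.075 -0.011 0 0; 0 -0.074 0 0 0; 0 0 0 0 0; 0 0 0 0.1 0; 0 0 0 0.1 0; 0 0 0 0.1 0; 0 0 0 0.1 0; 0 0 0 0.062 0; 0 0 0 0 0; 1 0 0 0 0"

```text
clock: 10.7
position: [0.6004, -0.0743, 0.0716]
ee_rot: [-0.0, 1.0, 0.0, 0.001]
ft_force: [-1.0, 0.2, 0.4]
grip_width: 0.814
grasp_force: 0.0
```

Emit:
arm_command:
  series: "1 0 0 0 0; 1 0 0 0 0; 1 0 0 0 0; 1 0 0 0 0; 1 0 0 0 0; 1 0 0 -0.075 0; 1 0 0 -0.1 0; 1 0 0 -0.1 0; 1 0 0 -0.1 0; 1 0 0 -0.1 0"

```text
clock: 11.95
position: [0.5997, -0.0746, 0.2616]
ee_rot: [0.0, 1.0, 0.0, -0.0]
ft_force: [0.3, 0.3, -0.8]
grip_width: 0.315
grasp_force: 29.6
```

Emit:
arm_command:
  series: "1 0.024 0.111 0 0; 1 0.024 0.111 0 0; 1 0.024 0.111 0 0; 1 0.024 0.111 0 0; 1 0.024 0.111 0 0; 1 0.024 0.111 0 0; 1 0.024 0.111 0 0; 1 0.022 0.111 0 0; 1 0 0 0 0; 1 0 0 0 0"

```text
clock: 13.2
position: [0.5241, 0.2799, 0.2602]
ee_rot: [0.0, 1.0, -0.0, 0.0]
ft_force: [-0.0, -0.9, -0.8]
grip_width: 0.319
grasp_force: 29.7
```

Emit:
arm_command:
  series: "1 0 0 0.08 0; 1 0 0 0.08 0; 1 0 0 0.054 0; 1 0 0 0 0; 1 0 0 0 0; 0.4 0 0 0 0; 0.4 0 0 0 0; 0.4 0 0 0 0; 0.4 0 0 0 0; 0.4 0 0 0 0"

```text
clock: 14.45
position: [0.5239, 0.2807, 0.1747]
ee_rot: [-0.0, 1.0, 0.0, -0.0]
ft_force: [0.0, -0.2, -0.2]
grip_width: 0.6
grasp_force: 0.0
```

Emit:
arm_command:
  series: "0.4 0 0 -0.1 0; 0.4 0 0 -0.1 0; 0 -0.01 -0.14 0 0; 0 -0.01 -0.14 0 0; 0 -0.01 -0.14 0 0; 0 -0.01 -0.14 0 0; 0 -0.01 -0.14 0 0; 0 -0.01 -0.14 0 0; 0 0 -0.14 0 0; 0 0 -0.14 0 0"

```text
clock: 15.7
position: [0.5478, -0.169, 0.2549]
ee_rot: [-0.0, 1.0, 0.0, 0.0]
ft_force: [1.0, 0.1, 0.2]
grip_width: 1.004
grasp_force: 0.0
```

Run:
```python
from h import *
T=viewer.camera("top");t=T["pixels"][:,:,::-1];s=viewer.camera("side")["pixels"][:,:,::-1];o=manip.get_obs();print(o["clock"],o["position"],o["grip_width"])
cv2.imwrite("pics/g4.png",np.hstack([cv2.resize(t[180:280,105:205],(400,400),interpolation=cv2.INTER_CUBIC),cv2.resize(s[130:280,150:300],(400,400))]))
```

```text
15.8 [ 0.54622321 -0.17476519  0.25512469] 0.9973748527296231
```

View pics/g4.png

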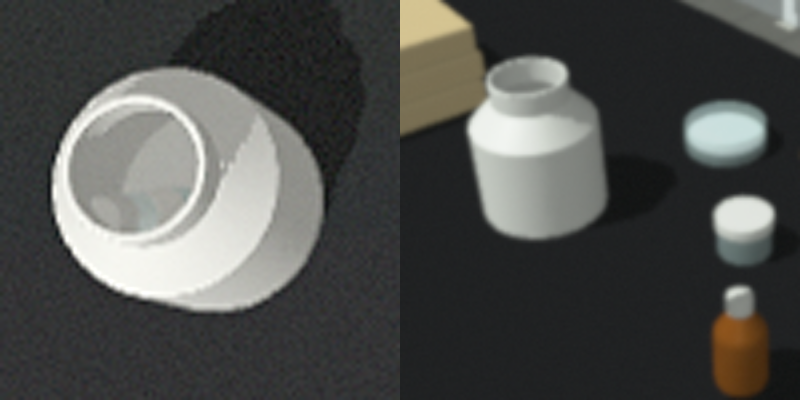

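A vial is visible lying low in the jar at crop (105–185, 200–225), and the jar stands where it was. Next the grey stopper.

Emit:
arm_command:
  series: "0 -0.012 -0.075 0 0; 0 -0.012 -0.075 0 0; 0 0 0 0 0; 0 0 0 0 0; 0 0 0 0.1 0; 0 0 0 0.1 0; 0 0 0 0.05 0; 0 0 0 0 0; 0 0 0 0 0; 0 0 0 0 0"

```text
clock: 17.05
position: [0.5582, -0.2276, 0.1561]
ee_rot: [0.0, 1.0, -0.0, 0.001]
ft_force: [-0.2, -0.4, 0.3]
grip_width: 0.999
grasp_force: 0.0
```

Descend to z = 0.060 and close gently.

Emit:
arm_command:
  series: "0 0 0 0.1 0; 0 0 0 0.09 0; 0 0 0 0.05 0; 0 0 0 0 0; 1 0 0 0 0; 1 0 0 0 0; 1 0 0 0 0; 1 0 0 0 0; 1 0 0 0 0; 1 0 0 0 0"
  newtons: 30

```text
clock: 18.3
position: [0.558, -0.2275, 0.0595]
ee_rot: [0.0, 1.0, 0.0, 0.001]
ft_force: [-1.2, 0.0, 6.9]
grip_width: 0.344
grasp_force: 29.4
```

Emit:
arm_command:
  series: "1 0 0 -0.05 0; 1 0 0 -0.1 0; 1 0 0 -0.1 0; 1 0 0 -0.1 0; 1 0 0 -0.1 0; 1 0 0 -0.1 0; 1 0 0 0 0; 1 0 0 0 0; 1 0 0 0 0; 1 0 0 0 0"
  newtons: 45

```text
clock: 19.55
position: [0.5571, -0.2272, 0.2778]
ee_rot: [0.0, 1.0, 0.0, -0.001]
ft_force: [0.2, 0.9, -2.9]
grip_width: 0.341
grasp_force: 44.6
```

Emit:
arm_command:
  series: "1 0.0083 0.1234 0 0; 1 0.0083 0.1234 0 0; 1 0.0083 0.1234 0 0; 1 0.0083 0.1234 0 0; 1 0.0083 0.1234 0 0; 1 0.0083 0.1234 0 0; 1 0.0083 0.1234 0 0; 1 0.0083 0.1234 0 0; 1 0.0083 0.1234 0 0; 1 0.0083 0.1234 0 0"

```text
clock: 20.8
position: [0.5239, 0.2677, 0.2783]
ee_rot: [0.0, 1.0, -0.0, -0.0]
ft_force: [1.4, 0.0, -2.4]
grip_width: 0.338
grasp_force: 44.9
```

Emit:
arm_command:
  series: "1 0 0 0 0; 1 0 0 0.04 0; 1 0 0 0.04 0; 1 0 0 0.04 0; 1 0 0 0.02 0; 1 0 0 0 0; 1 0 0 0 0; 1 0 0 0 0; 1 0 0 0 0; 1 0 0 0 0"

```text
clock: 22.05
position: [0.5244, 0.2663, 0.2229]
ee_rot: [0.0, 1.0, 0.0, 0.0]
ft_force: [0.3, -0.2, -1.5]
grip_width: 0.341
grasp_force: 45.0
```

Run:
```python
from h import *
S=viewer.camera("side");s=S["pixels"][:,:,::-1];o=manip.get_obs();p=o["position"];print(o["clock"],p,o["ft_force"])
f=lambda p:((proj(S,p)-[150,90])*6).round()
print("mouth",f([.524,.266,.15]),"flange top ctr",f(p-[0,0,.0235]),"knob top",f(p+[0,0,.0165]))
cv2.imwrite("pics/g5.png",cv2.resize(s[90:190,150:250],(600,600),interpolation=cv2.INTER_CUBIC))
```

```text
22.1 [0.52435246 0.26630857 0.22280348] [-0.07352571 -0.31024858 -1.92863597]
mouth [288. 409.] flange top ctr [272. 305.] knob top [259. 216.]
```

View pics/g5.png

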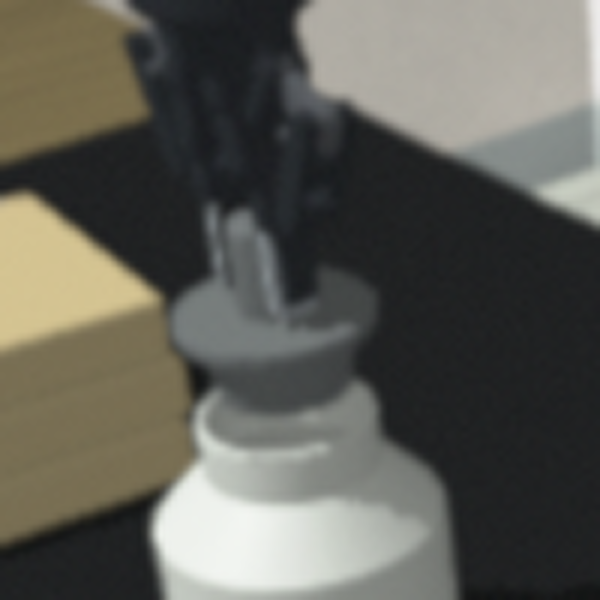

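The stopper's flange is centred at (274,~315) directly over the rim, centred at (288,~410), as the projection predicts. I'll lower it slowly.

Emit:
arm_command:
  series: "1 0 0 0.008 0; 1 0 0 0.008 0; 1 0 0 0.008 0; 1 0 0 0.008 0; 1 0 0 0.008 0; 1 0 0 0.008 0; 1 0 0 0.008 0; 1 0 0 0.008 0; 1 0 0 0.008 0; 1 0 0 0.008 0"

```text
clock: 23.35
position: [0.5243, 0.2663, 0.1905]
ee_rot: [0.0, 1.0, 0.0, 0.0]
ft_force: [0.9, -0.2, -1.9]
grip_width: 0.341
grasp_force: 45.0
```

Emit:
arm_command:
  series: "1 0 0 0.004 0; 1 0 0 0.004 0; 1 0 0 0.004 0; 1 0 0 0.003 0; 1 0 0 0.003 0; 1 0 0 0.003 0; 1 0 0 0 0; 1 0 0 0 0; 1 0 0 0 0; 1 0 0 0 0"

```text
clock: 24.6
position: [0.5244, 0.2663, 0.1823]
ee_rot: [0.0, 1.0, 0.0, 0.0]
ft_force: [0.7, 0.5, -1.2]
grip_width: 0.34
grasp_force: 45.0
```

Nearly there: creep down until contact.

Emit:
arm_command:
  series: "1 0 0 0.001 0; 1 0 0 0.001 0; 1 0 0 0.001 0; 1 0 0 0.001 0; 1 0 0 0.001 0; 1 0 0 0 0; 1 0 0 0 0; 1 0 0 0 0; 1 0 0 0 0; 1 0 0 0 0"

```text
clock: 25.85
position: [0.5245, 0.2663, 0.1814]
ee_rot: [0.0, 1.0, 0.0, 0.0]
ft_force: [-4.7, -1.9, 8.4]
grip_width: 0.339
grasp_force: 45.9
```

Emit:
arm_command:
  series: "1 0 0 -0.001 0; 1 0 0 0 0; 0.5 0 0 0 0; 0.4 0 0 0 0; 0.3 0 0 0 0; 0.2 0 0 0 0; 0 0 0 0 0; 0 0 0 0 0; 0 0 0 -0.03 0; 0 0 0 -0.06 0"
  newtons: 20

```text
clock: 27.1
position: [0.524, 0.2661, 0.2171]
ee_rot: [0.0, 1.0, -0.0, -0.001]
ft_force: [-0.4, 0.5, 0.2]
grip_width: 1.011
grasp_force: 0.0
```

Emit:
arm_command:
  series: "0 0 0 -0.1 0; 0 0 0 -0.1 0; 0 0 -0.12 0 0; 0 0 -0.12 0 0; 0 0 -0.12 0 0; 0 0 -0.12 0 0; 0 0 -0.12 0 0; 0 0 -0.12 0 0; 0 0 0 0 0; 0 0 0 0 0"

```text
clock: 28.35
position: [0.5244, -0.0213, 0.2973]
ee_rot: [0.0, 1.0, 0.0, 0.0]
ft_force: [-0.3, 0.1, 0.0]
grip_width: 1.001
grasp_force: 0.0
```

Run:
```python
from h import *
T=viewer.camera("top");t=T["pixels"][:,:,::-1];S=viewer.camera("side");s=S["pixels"][:,:,::-1];o=manip.get_obs();print(o["clock"],o["position"],o["grip_width"])
f=lambda p:((proj(S,p)-[150,110])*4+[400,0]).round()
print("home: knob top",f([.5245,.2663,.198]),"flange top",f([.5245,.2663,.158]),"rim",f([.5245,.2663,.15]))
cv2.imwrite("pics/g6.png",np.hstack([cv2.resize(t[180:280,105:205],(400,400),interpolation=cv2.INTER_CUBIC),cv2.resize(s[110:210,150:250],(400,400),interpolation=cv2.INTER_CUBIC)]))
```

```text
28.45 [ 0.52442986 -0.02039471  0.29689592] 1.00214469807503
home: knob top [582. 125.] flange top [591. 181.] rim [593. 192.]
```

View pics/g6.png

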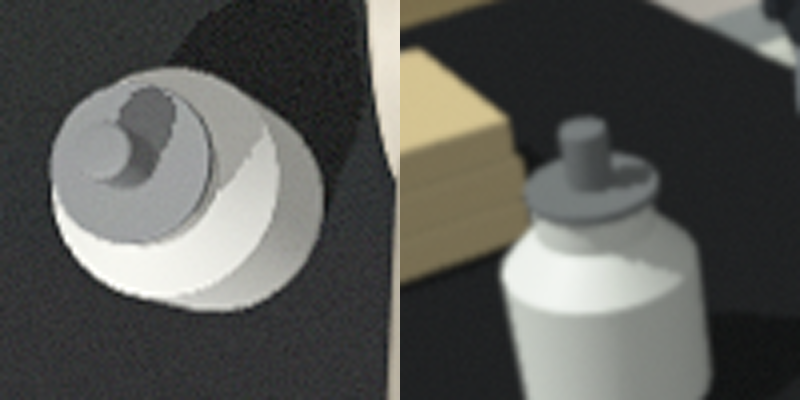

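The stopper's knob top is at (582,125) and its flange is level on the rim, exactly where the seated position projects. Handing in.

```bash
python3 -c "
from workcell import manip
print(manip.hand_in())"
```

```text
the job is handed in; nothing more can be done
None
```

I handed the job in at 28.5 s: both vials were lowered foot-first and dropped into the jar and the grey stopper is seated on its rim, but I only saw one vial inside (lying down); I infer the other is in there because nothing new showed on the bench.

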